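# Load a core and set the lay-on roller of a tabletop rewinder

## Robot

A 6-joint arm with a two-finger parallel gripper is mounted at the origin on a cart in front of the work surface, level with it; the furniture and walls round the work are solid. World frame = base frame: x ahead of the robot, y to its left, z up, the work surface at z = 0. Lengths are in m, angles in degrees, forces in N, time in s.
With the tool pointing down it reaches from about 0.35 to 0.875 m from the base axis. Payload 4.2 kg.
Tool frame: the origin (TCP) lies midway between the tips of the shut fingers; the grasp point (between the pads) lies 19 mm behind it; z points along the fingers, y is the direction in which the jaws open and shut (so a half turn about z gives the same grasp; the last joint's range is limited). The gripper opens to 87 mm and grips with 3 to 60 N. Pads are 19 mm wide; open, the fingers measure 117 mm over their backs; the gripper's body (75 mm by 190 mm) begins 51 mm behind the grasp point.
Start: joints at [80.478, 22.042, 0.453, 0, -68.411, -14.817], TCP at [0.258, 0.569, 0.223] pointing down, gripper open.
Joint ranges: [-179.83, 179.83], [-69.29, 118.12], [-61.27, 80.66], [-181.25, 117.63], [-171.15, -9.14], [-177.46, 177.46]. Speed limits (degrees/s): [159.86, 159.86, 180, 180, 180, 180].

## Interface

Orientations are given as a 3x3 rotation matrix whose columns are the frame's x, y, z axes.
In Python, from station import r gives the robot as it stands.
- The arm moves only by the tool carry_out, never from a script. Its argument "steps" is a list of rows, each a list of 2 entries, a list of its own where there are three numbers: the shift along the tool's x, y, z in cm, then the turn about the tool's z in degrees. In form: [[[x, y, z], twist], ...]. A call has 1 to 20 rows; each row is the pose to reach, as a shift and turn from the pose measured when the call began, along the tool's axes at that moment; what a row does not reach only later rows make up. A row lasts 1/10 s, in which the tool goes at most 50 mm and 8.59 degrees, less where a joint would pass 70% of its speed; a pose out of reach is approached as far as the arm can. A call with a gripper value outside its range is refused whole. "gripper" is the gripper's target within -1 to 1 (fully open at 1, half-way at 0, shut at -1), set as the call begins (left out, the last holds). The fingers move at their own pace and stop on an object; the grip force is fixed at half the most. Time passes only in rows, so rows that repeat a pose let the fingers close. It gives the time, the measured TCP pose, the force and the opening at its end, in the units of the state.
- r.sense(): the state, without advancing time (a new reading comes with each control period).
- r.capture(name): name is "scene" or "top" or "wrist"; returns the picture (400x640x3 uint8, red, green, blue); there is no depth.
- r.calibration(name): a dict with "camera_matrix" (3x3 intrinsics, pixels), "world_from_camera" (4x4, takes a point from camera to world coordinates). Camera axes: x right, y up, looking along -z (the intrinsics and any distortion apply to the point x, -y, -z); pixel columns grow to the right and rows downward; lengths in m; the calibration is good to about 2 mm. The wrist camera is an equidistant fisheye: a pixel r from the principal point sees the ray r / f radians off the axis. A picture is of the moment at which its call begins: read the wrist's pose just before it. calibration takes no time and is no camera call; for the wrist camera it gives the pose at the moment of the call.
- r.finish_job(): hands the job in, once; it reports no verdict.
Trained networks look in the newest picture that a camera, given by its name, has taken for a name from the list of things; names that differ only in an ending like _2 or _b are one class to them, and where a whole thing is asked for, a point or a joint stands for the part that bears it (a point fixed in the world has none). Each returns a list of dicts, best first, with "confidence" (0 to 1); they miss things now and then, are a little off and sometimes report something else, mostly with a low value. They report only what shows in the picture. A call takes as long as a camera call.
- r.cut_out(camera, target): "pixels" (400x640 bool, what is visible of it).
- r.place_of(camera, target): "centre" ([x, y, z] in m, in world coordinates, good to about 4 mm: a listed point, or the origin of a listed thing).
The state is a dict: "time_s": time; "joints": joint angles; "joint_velocities": joint speeds; "effort": joint torques, N m; "tcp_pos": TCP position; "ee_rot": TCP orientation; "wrist_force": force on the tool from outside, world axes, zero at the start; "moment": the same for the moment, N m; "gripper_width": opening from 0.0 (shut) to 1.0 (fully open).
Only numpy, scipy, OpenCV 4.12 (cv2) and the standard library are available. Lean on these libraries where they do the work, as an engineer would, in place of code of your own. Each camera call takes 0.05 s, during which the arm holds its last target. There are 200 camera calls.

## Task

Load the loose cardboard core onto the rewinder's spindle so that it sits flat on the turntable disc, and let go of it. Then swing the lay-on arm in by its handle until its rubber roller bears on the core with a light pressure of about 6 N, and leave it standing there by itself. Be gentle (more than 13 N from the roller spoils the core) and do not disturb the other things.

Things in the scene. Friction and masses are not known exactly. Their poses are not given: they have to be found in the camera images.
- core_mid (a point): Centre (half-way up) of the loose brown cardboard core, a plain tube open at both ends, standing upright: outer diameter 86 mm, bore 73 mm, wall 7 mm, height 58 mm, about 50 g. z along its axis. Too wide to span: pinch it across the wall, one finger in the bore, at most 15 mm below the rim, as the spindle hub will fill the lower part of the bore.
- core: The same core; origin at the centre of its underside.
- rewinder: Small grey tabletop rewinder, fixed to the bench: 16 mm thick bed plate, aluminium turntable disc (110 mm diameter, face 24 mm above the bench, does not turn) with the spindle hub on it, and the lay-on arm. Origin on the spindle axis at bench level; z up, x ahead of the robot (give or take 0.15 rad), y to the left, the side where the arm stands.
- spindle_seat (a point): Centre of the turntable face, on the spindle axis, 24 mm above the bench; the core's underside rests here. The hub on this axis is a plain aluminium cylinder of 68 mm diameter (about 2 mm of play all round in the core's bore), 38 mm tall, its top 7 mm tapered to 54 mm diameter.
- pivot (a point): Vertical pivot axis of the lay-on arm (point 45 mm above the bench, at the bar's mid height), 90 mm in x and 95 mm in y from the spindle axis in the rewinder's frame. Stiff friction pivot, 1.0 N m: the arm stays wherever it is left, needs a steady push of about 6.7 N square to the bar at the handle to move, and holds up to 11 N of roller force after release.
- lay_on_arm: Dark steel bar, 10 mm thick, 33 to 57 mm above the bench, swinging level about its pivot. 90 mm from the pivot, on its -y side (towards the hub), it carries an upright rubber roller, 26 mm diameter, 31 to 65 mm above the bench, in a sprung yoke: 2 N preload, then 3.5 N per mm, up to 12 mm travel. Origin on the pivot axis at bench level; x points from handle to pivot, z up.
- push_handle (a point): Middle of the upright black handle at its free end, 150 mm from the pivot: 22 mm diameter, 62 to 107 mm above the bench. The arm starts 0.35 to 0.6 rad open and closes counter-clockwise seen from above. The roller's reach is reset by hand, up to 5 mm either way, so it bears on the core from 0.06 rad before to 0.12 rad past parallel to the rewinder's x; each newton on it adds 0.6 N at the handle.
- wound_roll: Bystander: white wound label roll standing on end at the back, 136 mm across, 116 mm tall.
- die_plate_a: Bystander: black steel plate 60x85x6 mm lying flat, front right, lower one of two.
- die_plate_b: Bystander: black steel plate 60x75x11 mm lying on the other plate.
- ball_bearing: Bystander: sealed ball bearing lying flat, 52 mm diameter, 15 mm tall, left of the rewinder near its pivot.

How it is judged:
By the outcome, as a careful person would: the job done as asked, in the order asked, and still so for the second after the job is handed in, with the robot touching nothing.
It also fails if it takes over 72 s, if anything falls off the work surface, if the arm or the gripper's body presses on something with over 40 N, if the wrist force passes 120 N, or if a joint passes its speed limit or range.

## Working session

There is one attempt and no reset: what is moved stays moved. The work goes in short steps, Python scripts to look and compute and a tool call to move; the robot and the scene stay as the last step left them, time stands still between calls to the robot, and variables do not carry over. Pictures are saved under pics/ and viewed, about 8 in all and at most 12, crops included, and the job is handed in when it is done.

Besides the shell and the picture viewer there is one more tool, called after "Call:" as a command line: name --argument value ..., lists and objects as JSON in quotes. carry_out: Moves the arm, as the interface text tells. Its arguments: {"type":"object","properties":{"steps":{"type":"array","items":{"type":"array"}},"gripper":{"type":"number"}},"required":["steps"]}

```bash
ls; mkdir -p pics
python3 - <<'E'
from station import r
import cv2,numpy as np
s=r.sense();print(s['time_s'],s['tcp_pos'],np.round(s['ee_rot'],3).tolist(),s['wrist_force'],s['gripper_width'])
ims=[]
for c in ['scene','top']:
    im=r.capture(c);ims.append(im)
    for t in ['core_mid','core','spindle_seat','rewinder','pivot','push_handle','lay_on_arm','ball_bearing','wound_roll','die_plate_a']:
        for d in r.place_of(c,t)[:2]: print(c,t,np.round(d['centre'],4),round(d['confidence'],2))
    cv2.imwrite(f'pics/{c}0.png',im[:,:,::-1])
E
```

```text
pics
0.0 [0.25731353 0.56892795 0.22147702] [[0.911, -0.412, -0.001], [-0.412, -0.911, -0.002], [0.0, 0.002, -1.0]] [ 0.06427244 -0.41329298  0.84466004] 0.9978034260540135
scene core_mid [0.4786 0.0937 0.0287] 0.82
scene core [ 0.4812  0.0925 -0.0009] 0.77
scene core [0.477  0.0937 0.028 ] 0.3
scene spindle_seat [ 0.6399 -0.0314  0.0238] 0.68
scene rewinder [ 0.6365 -0.0314 -0.004 ] 0.91
scene pivot [0.7357 0.0616 0.0446] 0.93
scene push_handle [0.5983 0.1326 0.0871] 0.59
scene lay_on_arm [ 0.7346  0.0604 -0.0016] 0.85
scene ball_bearing [0.7142 0.1271 0.004 ] 0.83
scene wound_roll [ 8.039e-01 -6.820e-02  7.000e-04] 0.79
scene wound_roll [ 0.4748 -0.0786  0.0046] 0.54
scene die_plate_a [ 0.473  -0.0784  0.0044] 0.72
scene die_plate_a [ 0.475  -0.0782  0.0046] 0.51
top core_mid [0.4782 0.0931 0.029 ] 0.98
top core [ 0.4803  0.0888 -0.0016] 0.74
top spindle_seat [ 0.6389 -0.033   0.0212] 0.6
top rewinder [ 0.6367 -0.0279  0.001 ] 0.6
top rewinder [ 0.8084 -0.0675  0.0028] 0.44
top pivot [0.7327 0.0596 0.045 ] 0.96
top push_handle [0.5973 0.1294 0.0852] 0.98
top push_handle [ 0.7361  0.0611 -0.0015] 0.54
top lay_on_arm [ 7.362e-01  6.060e-02 -4.000e-04] 0.95
top lay_on_arm [ 0.6388 -0.029   0.0231] 0.42
top ball_bearing [0.7123 0.1241 0.0034] 0.66
top wound_roll [ 0.8064 -0.0734 -0.    ] 0.64
top die_plate_a [ 0.472  -0.0764  0.0117] 0.67
top die_plate_a [ 0.4751 -0.0779  0.0017] 0.65
```

Run:
```python
import cv2,numpy as np
a=cv2.imread('pics/scene0.png');b=cv2.imread('pics/top0.png')
cv2.imwrite('pics/both0.png',cv2.resize(np.vstack([a,b]),(480,600),interpolation=cv2.INTER_AREA))
from station import r
for c in ['scene','top']:
    k=r.calibration(c);print(np.round(k['camera_matrix'],1).tolist(),np.round(k['world_from_camera'],3).tolist(),[x for x in k])
```

```text
[[431.2, 0.0, 317.9], [0.0, 431.2, 191.9], [0.0, 0.0, 1.0]] [[-0.864, -0.219, 0.454, 1.02], [0.504, -0.361, 0.785, 0.694], [-0.008, 0.906, 0.423, 0.425], [0.0, 0.0, 0.0, 1.0]] ['camera_matrix', 'world_from_camera']
[[409.3, 0.0, 318.4], [0.0, 409.3, 195.1], [0.0, 0.0, 1.0]] [[0.008, 0.993, -0.114, 0.552], [-1.0, 0.006, -0.019, 0.015], [-0.019, 0.114, 0.993, 0.914], [0.0, 0.0, 0.0, 1.0]] ['camera_matrix', 'world_from_camera']
```

View pics/top0.png

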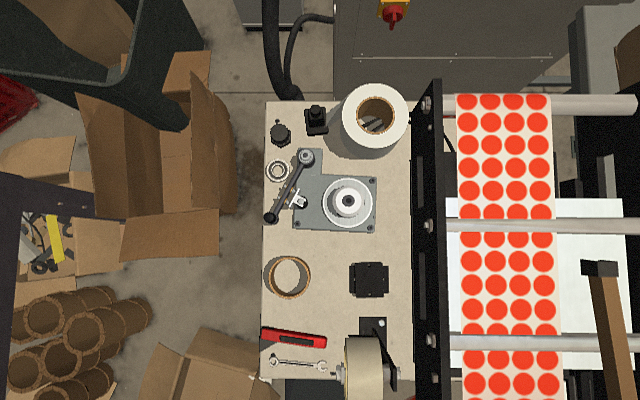

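View pics/scene0.png

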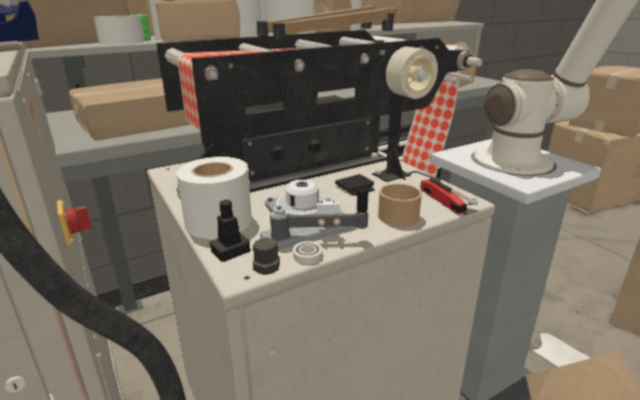

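```bash
cat > h.py <<'E'
from station import r
import numpy as np, cv2
def state():
    s=r.sense();R=np.array(s['ee_rot']);p=np.array(s['tcp_pos'])
    print('t',round(s['time_s'],2),'tcp',np.round(p,4),'yawY',round(np.degrees(np.arctan2(R[1,1],R[0,1])),2),'F',np.round(s['wrist_force'],2),'w',round(s['gripper_width'],3),'q',np.round(s['joints'],1))
    return s,p,R
def shift(target,yawY=None):
    "shift (cm, tool axes) and turn (deg) to bring TCP to target with tool y at world heading yawY"
    s,p,R=state()
    d=R.T@(np.array(target)-p)*100
    tw=0 if yawY is None else -((yawY-np.degrees(np.arctan2(R[1,1],R[0,1]))+180)%360-180)
    print('shift',np.round(d,2),'turn',round(tw,2))
def look(c,ts,n=2):
    im=r.capture(c)
    for t in ts:
        for d in r.place_of(c,t)[:n]: print(c,t,np.round(d['centre'],4),round(d['confidence'],2))
    return im
E
python3 -c "
from h import *
shift([0.439,0.093,0.18],-180)"
```

```text
t 1.1 tcp [0.2576 0.5694 0.2225] yawY -114.34 F [-0.03 -1.15  1.2 ] w 0.995 q [ 80.5  22.    0.5  -0.  -68.4 -14.8]
shift [36.17 35.93  4.25] turn 65.66
```

Call:
carry_out --steps '[[[3,3,0.3],6],[[6,6,0.6],12],[[9,9,1],18],[[12,12,1.4],24],[[15,15,1.8],30],[[18,18,2.2],36],[[21,21,2.6],42],[[24,24,3],48],[[27,27,3.4],54],[[30,30,3.8],60],[[33,33,4],65.7],[[36.2,35.9,4.2],65.7],[[36.2,35.9,4.2],65.7],[[36.2,35.9,4.2],65.7]]' --gripper 0

```text
time_s: 2.5
tcp_pos: [0.4397, 0.0923, 0.1806]
ee_rot: [[-0.003, -1.0, 0.0], [-1.0, 0.003, 0.0], [-0.0, -0.0, -1.0]]
wrist_force: [-0.3, 0.6, -0.2]
gripper_width: 0.501
```

Run:
```python
from h import *
state()
im=look('wrist',['core_mid','core','spindle_seat','pivot','push_handle'])
cv2.imwrite('pics/w1.png',im[:,:,::-1])
k=r.calibration('wrist');print(np.round(k['camera_matrix'],1).tolist(),np.round(k['world_from_camera'],3).tolist())
```

```text
t 2.5 tcp [0.4397 0.0923 0.1806] yawY 179.81 F [-0.27  0.61 -0.21] w 0.501 q [ 32.7   7.  -26.7  -0.  -56.3 -32.9]
wrist spindle_seat [ 0.6393 -0.0332  0.0177] 0.68
wrist pivot [0.7318 0.0587 0.0435] 0.9
wrist pivot [ 0.7358  0.0602 -0.0019] 0.3
[[309.7, 0.0, 318.3], [0.0, 309.7, 198.9], [0.0, 0.0, 1.0]] [[-1.0, 0.001, 0.001, 0.438], [-0.002, -0.971, -0.239, 0.029], [0.001, -0.239, 0.971, 0.343], [0.0, 0.0, 0.0, 1.0]]
```

View pics/w1.png

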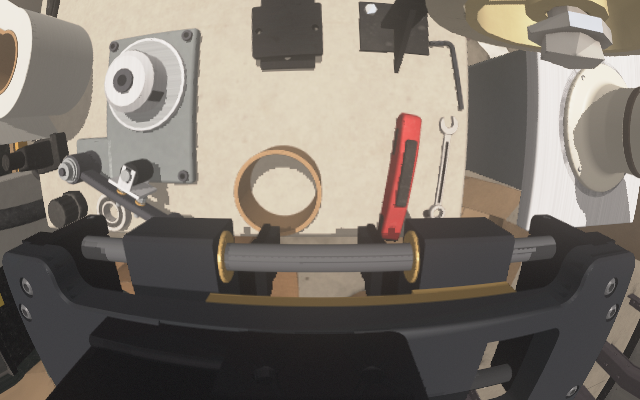

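```bash
cat >> h.py <<'E'
def proj(c,P,k):
    M=np.linalg.inv(k['world_from_camera']);K=k['camera_matrix']
    q=P@M[:3,:3].T+M[:3,3];q=q*[1,-1,-1]
    if c=='wrist':
        rr=np.hypot(q[:,0],q[:,1]);th=np.arctan2(rr,q[:,2]);uv=q[:,:2]/rr[:,None]*th[:,None]
    else: uv=q[:,:2]/q[:,2:]
    return uv*[K[0][0],K[1][1]]+[K[0][2],K[1][2]]
def grad(im):
    g=cv2.GaussianBlur(cv2.cvtColor(im,cv2.COLOR_RGB2GRAY),(0,0),0.8).astype(np.float32)
    return np.minimum(np.hypot(cv2.Sobel(g,5,1,0),cv2.Sobel(g,5,0,1)),150)
def fit(views,x0,circles,rng=0.010,step=0.0005):
    "views: [(cam,img,calib)], circles: [(R,z)] -> best xy per view by edge strength"
    a=np.linspace(0,2*np.pi,180,endpoint=False);tot=0;o=np.arange(-rng,rng+1e-9,step)
    for c,im,k in views:
        G=grad(im);S=np.zeros((len(o),len(o)))
        for i,dx in enumerate(o):
            for j,dy in enumerate(o):
                for R,z in circles:
                    uv=proj(c,np.c_[x0[0]+dx+R*np.cos(a),x0[1]+dy+R*np.sin(a),0*a+z],k).astype(np.float32)
                    S[i,j]+=cv2.remap(G,uv[:,:1],uv[:,1:],1).mean()
        S/=S.max();tot=tot+S;i,j=np.unravel_index(S.argmax(),S.shape)
        print(c,circles,np.round([x0[0]+o[i],x0[1]+o[j]],4),'median rel',round(np.median(S),2))
    i,j=np.unravel_index(tot.argmax(),tot.shape);b=[x0[0]+o[i],x0[1]+o[j]];print('all',np.round(b,4));return b
E
python3 - <<'E'
from h import *
V=[]
for c in ['wrist','top']:
    k=r.calibration(c);V.append((c,r.capture(c),k))
fit(V,(.479,.093),[(.043,.058),(.0365,.058)])
fit(V,(.639,-.032),[(.055,.024)])
fit(V,(.639,-.032),[(.027,.062)])
fit(V,(.639,-.032),[(.034,.055)])
fit(V,(.639,-.032),[(.027,.062),(.034,.055),(.055,.024)])
E
```

```text
wrist [(0.043, 0.058), (0.0365, 0.058)] [0.478  0.0935] median rel 0.7
top [(0.043, 0.058), (0.0365, 0.058)] [0.483  0.0885] median rel 0.74
all [0.4785 0.0905]
wrist [(0.055, 0.024)] [ 0.638  -0.0305] median rel 0.44
top [(0.055, 0.024)] [ 0.6385 -0.0305] median rel 0.58
all [ 0.638  -0.0305]
wrist [(0.027, 0.062)] [ 0.6385 -0.0305] median rel 0.44
top [(0.027, 0.062)] [ 0.6385 -0.03  ] median rel 0.51
all [ 0.6385 -0.0305]
wrist [(0.034, 0.055)] [ 0.6385 -0.03  ] median rel 0.44
top [(0.034, 0.055)] [ 0.636 -0.022] median rel 0.72
all [ 0.639 -0.03 ]
wrist [(0.027, 0.062), (0.034, 0.055), (0.055, 0.024)] [ 0.6385 -0.0305] median rel 0.46
top [(0.027, 0.062), (0.034, 0.055), (0.055, 0.024)] [ 0.6385 -0.0305] median rel 0.62
all [ 0.6385 -0.0305]
```

```bash
python3 -c "
from h import *
shift([0.4383,0.0935,0.044],180)"
```

```text
t 2.9 tcp [0.4393 0.094  0.1806] yawY -179.94 F [0.34 0.73 0.07] w 0.502 q [ 32.9   7.  -26.7  -0.  -56.3 -32.9]
shift [ 0.05  0.1  13.66] turn 0.06
```

Call:
carry_out --steps '[[[0.05,0.1,3],0],[[0.05,0.1,6],0],[[0.05,0.1,8.5],0],[[0.05,0.1,10.5],0],[[0.05,0.1,12],0],[[0.05,0.1,13],0],[[0.05,0.1,13.6],0],[[0.05,0.1,13.6],0],[[0.05,0.1,13.6],0]]'

```text
time_s: 3.8
tcp_pos: [0.4387, 0.0938, 0.0451]
ee_rot: [[0.001, -1.0, 0.001], [-1.0, -0.001, 0.001], [-0.001, -0.001, -1.0]]
wrist_force: [-0.3, 0.2, 0.2]
gripper_width: 0.501
```

Run:
```python
from h import *
state()
im=r.capture('wrist');k=r.calibration('wrist')
fit([('wrist',im,k)],(.478,.0935),[(.043,.058),(.0365,.058)])
cv2.imwrite('pics/w2.png',im[:,:,::-1])
```

```text
t 3.8 tcp [0.4387 0.0938 0.0451] yawY -179.92 F [-0.29  0.18  0.24] w 0.501 q [ 32.9  18.2 -36.8   0.  -34.9 -32.9]
wrist [(0.043, 0.058), (0.0365, 0.058)] [0.475  0.0865] median rel 0.59
all [0.475  0.0865]
```

View pics/w2.png

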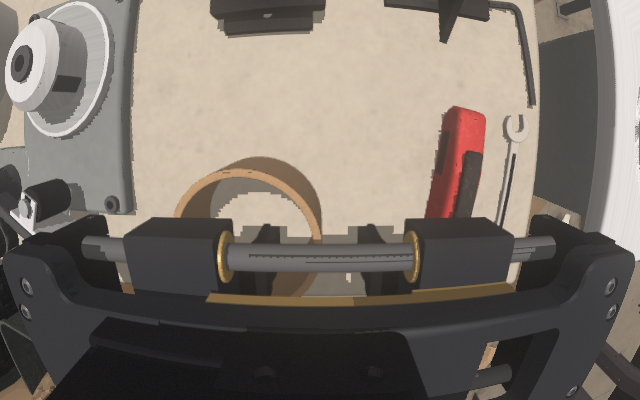

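Call:
carry_out --steps '[[[0,0,0],0],[[0,0,0],0],[[0,0,0],0],[[0,0,0],0],[[0,0,0],0],[[0,0,0],0]]' --gripper -1

```text
time_s: 4.45
tcp_pos: [0.4389, 0.0939, 0.0453]
ee_rot: [[0.001, -1.0, 0.002], [-1.0, -0.001, 0.001], [-0.001, -0.002, -1.0]]
wrist_force: [-0.3, 0.5, 0.1]
gripper_width: 0.073
```

Call:
carry_out --steps '[[[0,0,-0.5],0],[[0,0,-1.5],0],[[0,0,-3],0],[[0,0,-5],0],[[0,0,-7.5],0],[[0,0,-9],0],[[0,0,-9.5],0],[[0,0,-9.5],0],[[0,0,-9.5],0]]'

```text
time_s: 5.35
tcp_pos: [0.4381, 0.0935, 0.1398]
ee_rot: [[0.001, -1.0, 0.0], [-1.0, -0.001, 0.001], [-0.001, -0.0, -1.0]]
wrist_force: [0.1, 0.1, -0.6]
gripper_width: 0.072
```

Run:
```python
from h import *
state()
ims=[]
for c in ['top','scene','wrist']:
    im=look(c,['core_mid'],1);ims.append(im)
a=ims[0][200:350,220:420];b=ims[1][120:270,300:500];
cv2.imwrite('pics/a3.png',np.vstack([np.hstack([cv2.resize(a,(400,300)),cv2.resize(b,(400,300))]),cv2.resize(ims[2][:300],(800,300))])[:,:,::-1])
```

```text
t 5.35 tcp [0.4381 0.0935 0.1398] yawY -179.94 F [ 0.08  0.12 -0.6 ] w 0.072 q [ 32.9   9.7 -30.3  -0.  -50.  -32.9]
scene core_mid [0.4757 0.0942 0.1233] 0.59
```

View pics/a3.png

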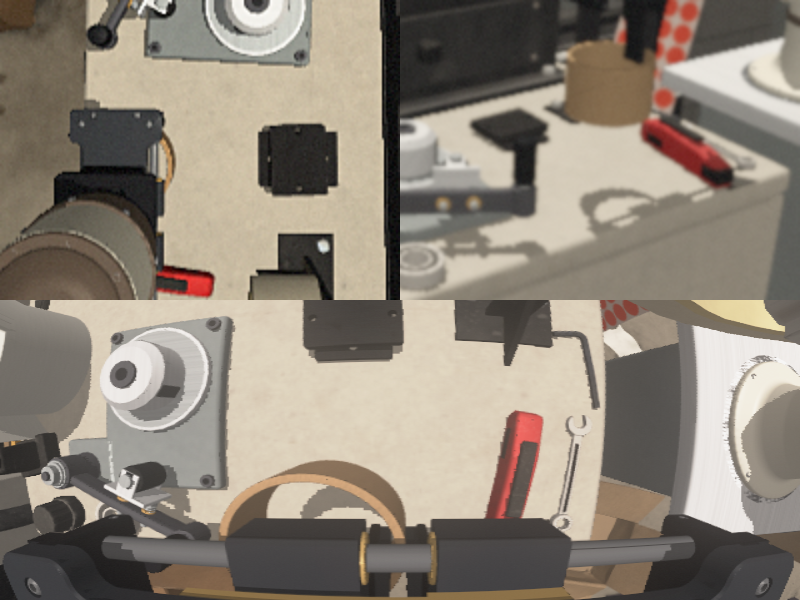

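Call:
carry_out --steps '[[[1,-1.3,0],0],[[2.5,-3.2,0],0],[[4.5,-5.8,0],0],[[6.5,-8.4,0],0],[[8.5,-11,0],0],[[10.3,-13.4,0],0],[[11.5,-15,0],0],[[12.1,-15.7,0.5],0],[[12.4,-16.1,1],0],[[12.4,-16.1,1.2],0],[[12.4,-16.1,1.2],0],[[12.4,-16.1,1.2],0]]'

```text
time_s: 6.85
tcp_pos: [0.5991, -0.0296, 0.128]
ee_rot: [[0.002, -1.0, 0.0], [-1.0, -0.002, 0.0], [-0.0, -0.0, -1.0]]
wrist_force: [-0.4, -0.0, -0.0]
gripper_width: 0.07
```

Run:
```python
from h import *
shift([.5989,-.0305,.0692],180)
im=r.capture('wrist');k=r.calibration('wrist')
s,p,R=state();a=np.linspace(0,6.283,60)
v=im.copy()
for (c,Rr,z,col) in [((p[0]+.0396,p[1]),.043,p[2]+.013,(255,0,0)),((p[0]+.0396,p[1]),.043,p[2]-.0452,(255,0,255)),((.6385,-.0305),.055,.024,(0,255,0))]:
    for u in proj('wrist',np.c_[c[0]+Rr*np.cos(a),c[1]+Rr*np.sin(a),0*a+z],k): cv2.circle(v,(int(u[0]),int(u[1])),1,col,-1)
v2=r.capture('scene')[120:270,200:425]
cv2.imwrite('pics/a4.png',np.vstack([v[50:300,100:500],cv2.resize(v2,(400,267))])[:,:,::-1])
```

```text
t 6.85 tcp [ 0.5991 -0.0296  0.128 ] yawY -179.87 F [-0.43 -0.05 -0.02] w 0.07 q [ 12.6  24.3 -10.6  -0.  -55.1 -12.5]
shift [0.09 0.03 5.88] turn 0.13
t 6.9 tcp [ 0.5993 -0.0296  0.1282] yawY -179.87 F [-0.47  0.85  0.57] w 0.067 q [ 12.6  24.2 -10.6  -0.  -55.1 -12.5]
```

View pics/a4.png

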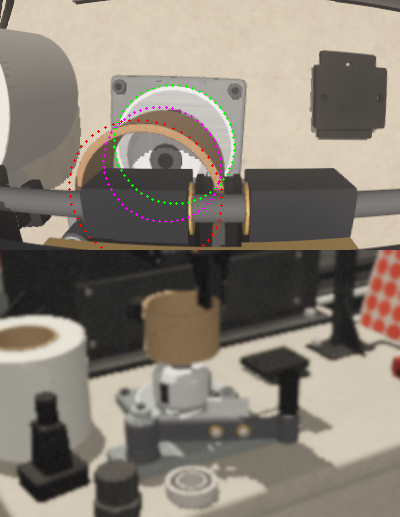

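Run:
```python
from h import *
im=r.capture('wrist');k=r.calibration('wrist');s,p,R=state()
hsv=cv2.cvtColor(im,cv2.COLOR_RGB2HSV)
G=grad(im)
a=np.radians(np.linspace(215,350,150))
best=[]
for z in np.arange(p[2]+.006,p[2]+.021,.001):
  for x in np.arange(-.008,.0081,.001):
    for y in np.arange(-.01,.0101,.001):
      sc=0
      for Rr in (.043,.0365):
        uv=proj('wrist',np.c_[p[0]+.0396+x+Rr*np.cos(a),p[1]+y+Rr*np.sin(a),0*a+z],k).astype(np.float32)
        m=uv[:,1]<215
        sc+=cv2.remap(G,uv[m,:1],uv[m,1:],1).mean()
      best.append((sc,z-p[2],x,y))
best.sort(reverse=True)
for b in best[:10]:print(np.round(b,4))
c=im[80:260,150:350].copy()
for b,col in [(best[0],(0,255,0)),((0,.013,0,0),(255,0,0))]:
  for Rr in (.043,.0365):
    for u in proj('wrist',np.c_[p[0]+.0396+b[2]+Rr*np.cos(a),p[1]+b[3]+Rr*np.sin(a),0*a+p[2]+b[1]],k): cv2.circle(c,(int(round(u[0]-150)),int(round(u[1]-80))),0,col,-1)
cv2.imwrite('pics/a5.png',cv2.resize(c,None,fx=3,fy=3,interpolation=0)[:,:,::-1])
```

```text
t 7.0 tcp [ 0.5995 -0.0297  0.1283] yawY -179.88 F [-0.25  0.07 -0.29] w 0.068 q [ 12.6  24.2 -10.6  -0.  -55.1 -12.5]
[ 1.747304e+02  1.800000e-02 -3.000000e-03  1.000000e-03]
[ 1.739607e+02  2.000000e-02 -2.000000e-03 -0.000000e+00]
[ 1.738984e+02  1.900000e-02 -3.000000e-03  1.000000e-03]
[ 1.721591e+02  1.700000e-02 -2.000000e-03  1.000000e-03]
[ 1.720591e+02  1.400000e-02 -1.000000e-03  1.000000e-03]
[ 1.715925e+02  1.600000e-02 -2.000000e-03  1.000000e-03]
[ 1.71248e+02  1.50000e-02 -1.00000e-03  1.00000e-03]
[ 1.71052e+02  1.90000e-02 -2.00000e-03 -0.00000e+00]
[ 1.705845e+02  1.200000e-02 -2.000000e-03  2.000000e-03]
[ 1.703987e+02  1.300000e-02 -2.000000e-03  2.000000e-03]
```

View pics/a5.png

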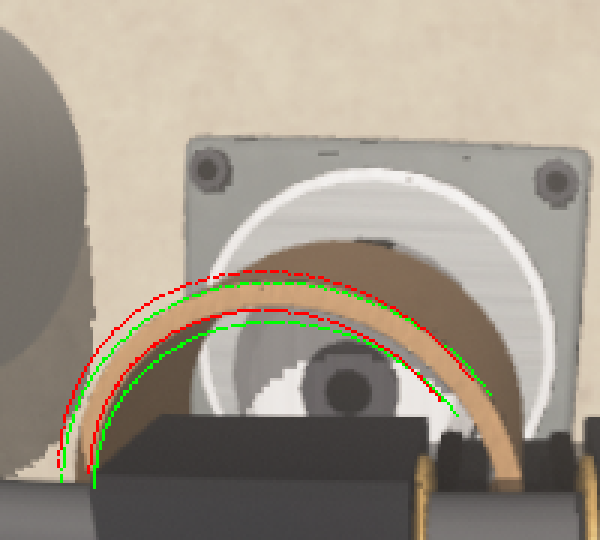

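Call:
carry_out --steps '[[[0.08,0,0.6],0],[[0.08,0,1.2],0],[[0.08,0,1.8],0],[[0.08,0,2.2],0],[[0.08,0,2.5],0],[[0.08,0,2.5],0]]'

```text
time_s: 7.6
tcp_pos: [0.5993, -0.0305, 0.1026]
ee_rot: [[0.002, -1.0, 0.0], [-1.0, -0.002, 0.0], [-0.0, -0.0, -1.0]]
wrist_force: [0.3, -0.1, -0.9]
gripper_width: 0.069
```

Call:
carry_out --steps '[[[0,0,0.15],0],[[0,0,0.3],0],[[0,0,0.3],0]]'

```text
time_s: 7.9
tcp_pos: [0.5992, -0.0306, 0.0995]
ee_rot: [[0.002, -1.0, -0.0], [-1.0, -0.002, 0.0], [-0.0, 0.0, -1.0]]
wrist_force: [-0.0, -0.5, -0.2]
gripper_width: 0.072
```

Call:
carry_out --steps '[[[0,0,0.15],0],[[0,0,0.3],0],[[0,0,0.3],0]]'

```text
time_s: 8.2
tcp_pos: [0.5991, -0.0306, 0.0962]
ee_rot: [[0.002, -1.0, -0.001], [-1.0, -0.002, 0.0], [-0.0, 0.001, -1.0]]
wrist_force: [0.1, 0.0, -0.3]
gripper_width: 0.07
```

Call:
carry_out --steps '[[[0,0,0.3],0],[[0,0,0.6],0],[[0,0,0.8],0],[[0,0,0.8],0]]'

```text
time_s: 8.6
tcp_pos: [0.599, -0.0306, 0.0878]
ee_rot: [[0.002, -1.0, -0.001], [-1.0, -0.002, 0.0], [-0.0, 0.001, -1.0]]
wrist_force: [0.1, 0.0, -0.9]
gripper_width: 0.072
```

Call:
carry_out --steps '[[[0,0,0.3],0],[[0,0,0.6],0],[[0,0,0.9],0],[[0,0,1.2],0],[[0,0,1.4],0],[[0,0,1.4],0]]'

```text
time_s: 9.2
tcp_pos: [0.599, -0.0306, 0.0734]
ee_rot: [[0.002, -1.0, -0.001], [-1.0, -0.002, 0.0], [-0.0, 0.001, -1.0]]
wrist_force: [-0.2, 0.5, -0.2]
gripper_width: 0.07
```

Call:
carry_out --steps '[[[0,0,0.15],0],[[0,0,0.3],0],[[0,0,0.4],0],[[0,0,0.4],0]]'

```text
time_s: 9.6
tcp_pos: [0.5989, -0.0306, 0.0695]
ee_rot: [[0.002, -1.0, -0.001], [-1.0, -0.002, -0.0], [0.0, 0.001, -1.0]]
wrist_force: [-0.7, 0.0, 0.7]
gripper_width: 0.067
```

Slides on freely; feel for the seat.

Call:
carry_out --steps '[[[0,0,0.05],0],[[0,0,0.1],0],[[0,0,0.1],0]]'

```text
time_s: 9.9
tcp_pos: [0.5988, -0.0307, 0.0693]
ee_rot: [[0.002, -1.0, -0.001], [-1.0, -0.002, -0.0], [0.0, 0.001, -1.0]]
wrist_force: [-2.8, -0.3, 4.1]
gripper_width: 0.07
```

Call:
carry_out --steps '[[[0,0,0],0],[[0,0,0],0],[[0,0,0],0],[[0,0,0],0],[[0,0,0],0]]' --gripper -0.4

```text
time_s: 10.4
tcp_pos: [0.5988, -0.0307, 0.0691]
ee_rot: [[0.002, -1.0, -0.001], [-1.0, -0.002, -0.0], [0.0, 0.001, -1.0]]
wrist_force: [-0.3, -0.4, 0.5]
gripper_width: 0.289
```

Call:
carry_out --steps '[[[0,0,-0.5],0],[[0,0,-1.5],0],[[0,0,-3.5],0],[[0,0,-6],0],[[0,0,-9],0],[[0,0,-11],0],[[0,0,-12],0],[[0,0,-12],0]]'

```text
time_s: 11.2
tcp_pos: [0.5998, -0.0305, 0.1911]
ee_rot: [[0.002, -1.0, 0.003], [-1.0, -0.002, 0.0], [-0.0, -0.003, -1.0]]
wrist_force: [0.4, 0.6, -0.0]
gripper_width: 0.295
```

Run:
```python
from h import *
shift([.5,0.06,.19],180)
k=r.calibration('wrist')
im=look('wrist',['core_mid','core','push_handle','pivot'])
fit([('wrist',im,k)],(.6385,-.0305),[(.043,.082),(.0365,.082)])
T=look('scene',['core_mid','core','push_handle','pivot'])
cv2.imwrite('pics/a6.png',np.vstack([im[:300],cv2.resize(T[130:270,200:499],(640,300))])[:,:,::-1])
```

```text
t 11.2 tcp [ 0.5998 -0.0305  0.1911] yawY -179.87 F [ 0.38  0.61 -0.  ] w 0.295 q [ 12.5  20.9  -5.9   0.  -63.  -12.4]
shift [-9.08  9.96  0.09] turn 0.13
wrist [(0.043, 0.082), (0.0365, 0.082)] [ 0.6295 -0.0405] median rel 0.69
all [ 0.6295 -0.0405]
scene core_mid [ 0.6344 -0.0302  0.0518] 0.74
scene core [ 0.6409 -0.0339  0.0231] 0.96
scene push_handle [0.6009 0.1305 0.0853] 0.96
scene pivot [0.7316 0.061  0.0468] 0.85
```

View pics/a6.png

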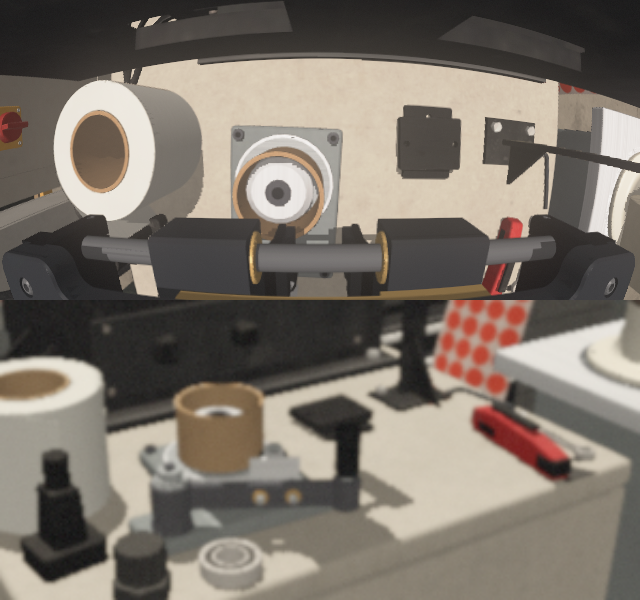

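Call:
carry_out --steps '[[[-2,0,0],0],[[-5,0.1,0],0],[[-8.5,0.2,0],0],[[-12,0.3,0],0],[[-15.5,0.3,0],0],[[-18,0.3,0],0],[[-19.5,0.3,0],0],[[-19.8,0.3,0],0],[[-19.8,0.3,1.5],0],[[-19.8,0.3,4],0],[[-19.8,0.3,7],0],[[-19.8,0.3,9.5],0],[[-19.8,0.3,11],0],[[-19.8,0.3,11.6],0],[[-19.8,0.3,11.6],0],[[-19.8,0.3,11.6],0]]' --gripper -1

```text
time_s: 13.3
tcp_pos: [0.5959, 0.167, 0.0734]
ee_rot: [[0.002, -1.0, -0.001], [-1.0, -0.002, 0.0], [-0.0, 0.001, -1.0]]
wrist_force: [0.3, 0.1, -0.2]
gripper_width: 0.006
```

Run:
```python
from h import *
state()
im=look('wrist',['push_handle','pivot'])
T=look('scene',['push_handle','pivot'])
cv2.imwrite('pics/a7.png',np.vstack([im[:300],cv2.resize(T[130:270,200:499],(640,300))])[:,:,::-1])
```

```text
t 13.3 tcp [0.5959 0.167  0.0734] yawY -179.89 F [ 0.29  0.13 -0.18] w 0.006 q [ 30.6  29.3 -11.   -0.  -49.7 -30.5]
wrist push_handle [0.6051 0.1286 0.0897] 0.74
wrist pivot [0.7319 0.0596 0.0414] 0.8
scene push_handle [0.5972 0.1341 0.0823] 0.72
scene pivot [0.7314 0.0613 0.0473] 0.59
scene pivot [ 0.6392 -0.0304 -0.0033] 0.18
```

View pics/a7.png

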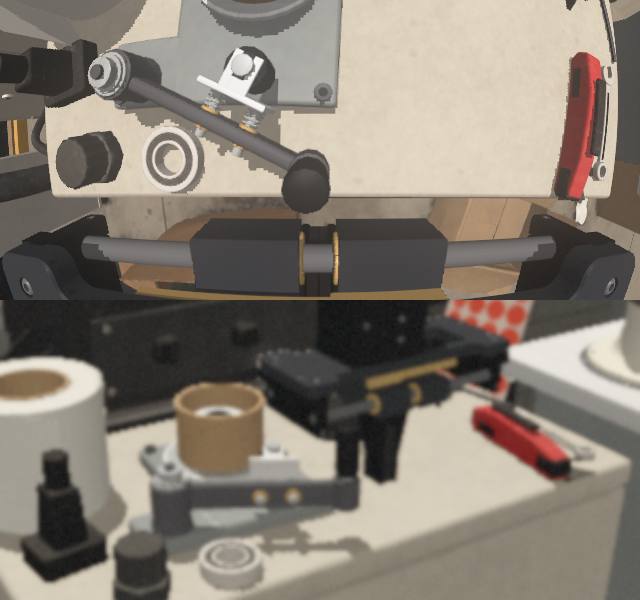

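Call:
carry_out --steps '[[[0.5,0.1,0],0],[[1,0.2,0],0],[[1.4,0.3,0],0],[[1.8,0.4,0],0],[[2.2,0.5,0],0],[[2.6,0.6,0],0],[[2.9,0.7,0],0],[[3.2,0.7,0],0]]'

```text
time_s: 14.4
tcp_pos: [0.5856, 0.138, 0.0729]
ee_rot: [[0.002, -1.0, -0.005], [-1.0, -0.002, 0.003], [-0.003, 0.005, -1.0]]
wrist_force: [-9.4, 12.5, 3.1]
gripper_width: 0.008
```

Call:
carry_out --steps '[[[0.3,0.05,0],0],[[0.6,0.1,0],0],[[0.9,0.15,0],0],[[1.2,0.2,0],0],[[1.5,0.25,0],0]]'

```text
time_s: 14.9
tcp_pos: [0.5808, 0.1251, 0.0727]
ee_rot: [[0.002, -1.0, -0.009], [-1.0, -0.002, 0.006], [-0.006, 0.009, -1.0]]
wrist_force: [-7.8, 10.2, 2.8]
gripper_width: 0.007
```

Run:
```python
from h import *
for i in range(4):
    state(); r.capture('top')
look('scene',['push_handle','pivot'],1)
look('wrist',['push_handle','pivot'],1)
```

```text
t 14.9 tcp [0.5808 0.1251 0.0727] yawY -179.88 F [-7.84 10.25  2.8 ] w 0.007 q [ 27.5  27.5 -14.2  -0.7 -48.5 -26.9]
t 14.95 tcp [0.5807 0.1245 0.0726] yawY -179.9 F [-7.92  9.23  3.14] w 0.003 q [ 27.4  27.5 -14.2  -0.7 -48.5 -26.9]
t 15.0 tcp [0.5809 0.1245 0.0726] yawY -179.9 F [-6.17  7.28  1.99] w 0.003 q [ 27.4  27.5 -14.2  -0.7 -48.5 -26.9]
t 15.05 tcp [0.581  0.1246 0.0726] yawY -179.89 F [-6.06  8.25  1.17] w 0.003 q [ 27.4  27.6 -14.2  -0.7 -48.5 -26.9]
scene push_handle [0.5883 0.1036 0.0841] 0.67
scene pivot [0.7335 0.0606 0.0452] 0.66
wrist push_handle [0.5951 0.099  0.0866] 0.96
wrist pivot [0.7322 0.0585 0.0439] 0.97
```

Call:
carry_out --steps '[[[0.3,-0.05,0],0],[[0.6,-0.05,0],0],[[0.9,-0.05,0],0],[[1.2,-0.05,0],0],[[1.5,-0.05,0],0],[[1.7,-0.05,0],0]]'

```text
time_s: 16.0
tcp_pos: [0.5791, 0.109, 0.0719]
ee_rot: [[0.001, -1.0, -0.013], [-1.0, -0.001, 0.007], [-0.007, 0.013, -1.0]]
wrist_force: [-6.2, 9.5, 2.0]
gripper_width: 0.006
```

Call:
carry_out --steps '[[[0.1,0,0],0],[[0.2,0,0],0]]'

```text
time_s: 16.2
tcp_pos: [0.5788, 0.1083, 0.0719]
ee_rot: [[0.001, -1.0, -0.012], [-1.0, -0.002, 0.009], [-0.009, 0.012, -1.0]]
wrist_force: [-3.0, 7.7, 1.2]
gripper_width: 0.004
```

Call:
carry_out --steps '[[[0.1,0,0],0],[[0.2,0,0],0]]'

```text
time_s: 16.4
tcp_pos: [0.5787, 0.1077, 0.0719]
ee_rot: [[0.001, -1.0, -0.012], [-1.0, -0.002, 0.012], [-0.012, 0.012, -1.0]]
wrist_force: [-2.3, 8.1, 0.8]
gripper_width: 0.005
```

Call:
carry_out --steps '[[[0.1,0,0],0],[[0.2,0,0],0]]'

```text
time_s: 16.6
tcp_pos: [0.5785, 0.107, 0.0719]
ee_rot: [[0.001, -1.0, -0.012], [-1.0, -0.002, 0.014], [-0.014, 0.012, -1.0]]
wrist_force: [-2.4, 8.0, 0.6]
gripper_width: 0.013
```

Call:
carry_out --steps '[[[0.1,0,0],0],[[0.2,0,0],0]]'

```text
time_s: 16.8
tcp_pos: [0.5784, 0.1064, 0.0719]
ee_rot: [[0.001, -1.0, -0.011], [-1.0, -0.002, 0.016], [-0.016, 0.011, -1.0]]
wrist_force: [-3.0, 6.8, 0.7]
gripper_width: 0.005
```

Call:
carry_out --steps '[[[0.2,0,0],0],[[0.4,0,0],0],[[0.5,0,0],0]]'

```text
time_s: 17.1
tcp_pos: [0.5776, 0.1027, 0.0719]
ee_rot: [[0.001, -1.0, -0.012], [-1.0, -0.001, 0.018], [-0.018, 0.012, -1.0]]
wrist_force: [-3.9, 7.3, 2.3]
gripper_width: 0.003
```

Call:
carry_out --steps '[[[0.15,0,0],0],[[0.3,0,0],0]]'

```text
time_s: 17.3
tcp_pos: [0.5772, 0.1012, 0.072]
ee_rot: [[0.001, -1.0, -0.012], [-1.0, -0.002, 0.02], [-0.02, 0.012, -1.0]]
wrist_force: [-3.9, 8.3, 1.8]
gripper_width: 0.005
```

Call:
carry_out --steps '[[[0.15,0,0],0],[[0.3,0,0],0]]'

```text
time_s: 17.5
tcp_pos: [0.5769, 0.0996, 0.072]
ee_rot: [[0.001, -1.0, -0.012], [-1.0, -0.002, 0.022], [-0.022, 0.012, -1.0]]
wrist_force: [-2.2, 6.4, 1.9]
gripper_width: 0.004
```

Run:
```python
from h import *
for i in range(2):
    state(); r.capture('top')
look('scene',['push_handle','pivot'],1)
k=r.calibration('wrist')
im=look('wrist',['push_handle','pivot'],1)
cv2.imwrite('pics/a8.png',im[:,:,::-1])
```

```text
t 17.5 tcp [0.5769 0.0996 0.072 ] yawY -179.9 F [-2.17  6.43  1.88] w 0.004 q [ 24.8  26.9 -15.   -1.9 -48.2 -23.5]
t 17.55 tcp [0.5769 0.0993 0.072 ] yawY -179.91 F [-2.87  6.36  0.95] w 0.006 q [ 24.8  26.9 -15.   -1.9 -48.2 -23.5]
scene push_handle [0.5843 0.0787 0.085 ] 0.95
scene pivot [0.735  0.0628 0.0465] 0.76
wrist push_handle [0.589  0.073  0.0864] 0.84
wrist pivot [0.7307 0.0595 0.0412] 0.74
```

View pics/a8.png

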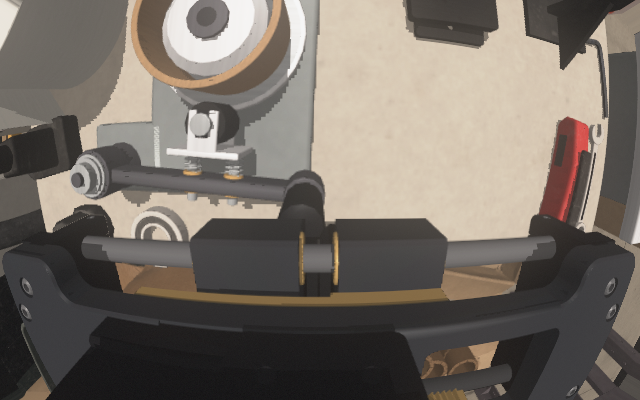

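Call:
carry_out --steps '[[[0.15,0,0],0],[[0.3,0,0],0]]'

```text
time_s: 18.1
tcp_pos: [0.5766, 0.0978, 0.072]
ee_rot: [[0.001, -1.0, -0.012], [-1.0, -0.002, 0.024], [-0.024, 0.012, -1.0]]
wrist_force: [-3.0, 7.9, 1.3]
gripper_width: 0.003
```

Call:
carry_out --steps '[[[0.15,0,0],0],[[0.3,0,0],0]]'

```text
time_s: 18.3
tcp_pos: [0.5763, 0.0962, 0.072]
ee_rot: [[0.002, -1.0, -0.012], [-1.0, -0.002, 0.026], [-0.026, 0.012, -1.0]]
wrist_force: [-4.3, 6.9, 1.8]
gripper_width: 0.008
```

Call:
carry_out --steps '[[[0.15,0,0],0],[[0.3,0,0],0]]'

```text
time_s: 18.5
tcp_pos: [0.5761, 0.0946, 0.0721]
ee_rot: [[0.002, -1.0, -0.012], [-1.0, -0.002, 0.028], [-0.028, 0.012, -1.0]]
wrist_force: [-3.2, 6.5, 1.3]
gripper_width: 0.005
```

Call:
carry_out --steps '[[[0.15,0,0],0],[[0.3,0,0],0]]'

```text
time_s: 18.7
tcp_pos: [0.5758, 0.093, 0.0721]
ee_rot: [[0.002, -1.0, -0.011], [-1.0, -0.002, 0.03], [-0.03, 0.011, -0.999]]
wrist_force: [-3.2, 7.6, 1.6]
gripper_width: 0.005
```

Call:
carry_out --steps '[[[0.15,0,0],0],[[0.3,0,0],0]]'

```text
time_s: 18.9
tcp_pos: [0.5756, 0.0914, 0.0721]
ee_rot: [[0.002, -1.0, -0.011], [-0.999, -0.002, 0.032], [-0.032, 0.011, -0.999]]
wrist_force: [-2.2, 6.5, 2.0]
gripper_width: 0.007
```

Call:
carry_out --steps '[[[0.15,0,0],0],[[0.3,0,0],0]]'

```text
time_s: 19.1
tcp_pos: [0.5754, 0.0897, 0.0721]
ee_rot: [[0.002, -1.0, -0.011], [-0.999, -0.003, 0.034], [-0.034, 0.011, -0.999]]
wrist_force: [-2.6, 6.9, 1.3]
gripper_width: 0.004
```

Call:
carry_out --steps '[[[0.15,0,0],0],[[0.3,0,0],0]]'

```text
time_s: 19.3
tcp_pos: [0.5752, 0.0882, 0.0721]
ee_rot: [[0.002, -1.0, -0.011], [-0.999, -0.003, 0.036], [-0.037, 0.011, -0.999]]
wrist_force: [-3.2, 7.0, 0.7]
gripper_width: 0.0
```

Call:
carry_out --steps '[[[0.15,0,0],0],[[0.3,0,0],0]]'

```text
time_s: 19.5
tcp_pos: [0.575, 0.0866, 0.0722]
ee_rot: [[0.002, -1.0, -0.01], [-0.999, -0.003, 0.039], [-0.039, 0.01, -0.999]]
wrist_force: [-2.4, 6.4, 1.4]
gripper_width: 0.004
```

Run:
```python
from h import *
k=r.calibration('wrist');im=r.capture('wrist');state()
v=im[60:240,40:340].copy();a=np.linspace(0,6.283,90)
for Rr,z,col in [(.043,.082,(255,0,0)),(.043,.065,(0,255,0))]:
    for u in proj('wrist',np.c_[.6385+Rr*np.cos(a),-.0305+Rr*np.sin(a),0*a+z],k): cv2.circle(v,(int(u[0]-40),int(u[1]-60)),0,col,-1)
cv2.imwrite('pics/a9.png',cv2.resize(v,(800,480),interpolation=0)[:,:,::-1])
```

```text
t 19.55 tcp [0.575  0.0863 0.0722] yawY -179.85 F [-2.65  6.56  1.05] w 0.004 q [ 23.2  26.5 -15.3  -3.  -47.9 -21.1]
```

View pics/a9.png

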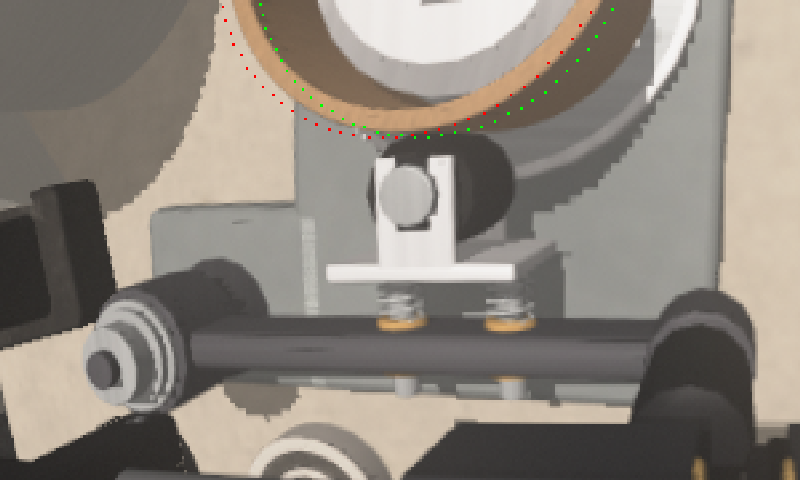

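Call:
carry_out --steps '[[[0.1,0,0],0],[[0.2,0,0],0]]'

```text
time_s: 19.75
tcp_pos: [0.5749, 0.0856, 0.0722]
ee_rot: [[0.002, -1.0, -0.01], [-0.999, -0.003, 0.04], [-0.04, 0.01, -0.999]]
wrist_force: [-1.7, 7.1, 1.1]
gripper_width: 0.004
```

Call:
carry_out --steps '[[[0.15,0,0],0],[[0.3,0,0],0]]'

```text
time_s: 19.95
tcp_pos: [0.5749, 0.0842, 0.0722]
ee_rot: [[0.003, -1.0, -0.009], [-0.999, -0.003, 0.043], [-0.043, 0.009, -0.999]]
wrist_force: [-3.3, 8.6, 1.8]
gripper_width: 0.005
```

Call:
carry_out --steps '[[[0.12,0,0],0],[[0.25,0,0],0]]'

```text
time_s: 20.15
tcp_pos: [0.5748, 0.0835, 0.0722]
ee_rot: [[0.003, -1.0, -0.009], [-0.999, -0.003, 0.046], [-0.046, 0.008, -0.999]]
wrist_force: [-2.8, 10.2, 1.1]
gripper_width: 0.002
```

Run:
```python
from h import *
for i in range(4):
    state(); r.capture('top')
```

```text
t 20.15 tcp [0.5748 0.0835 0.0722] yawY -179.82 F [-2.84 10.2   1.1 ] w 0.002 q [ 22.8  26.4 -15.4  -3.5 -47.7 -20.3]
t 20.2 tcp [0.5748 0.0834 0.0723] yawY -179.83 F [-2.78  9.29  0.83] w 0.003 q [ 22.8  26.4 -15.4  -3.5 -47.7 -20.3]
t 20.25 tcp [0.5748 0.0834 0.0722] yawY -179.83 F [-2.7   7.69  0.2 ] w 0.003 q [ 22.8  26.4 -15.4  -3.5 -47.7 -20.3]
t 20.3 tcp [0.5748 0.0834 0.0722] yawY -179.82 F [-1.83  8.28  1.76] w 0.008 q [ 22.8  26.4 -15.4  -3.5 -47.7 -20.3]
```

Call:
carry_out --steps '[[[0.13,0,0],0],[[0.27,0,0],0]]'

```text
time_s: 20.55
tcp_pos: [0.5748, 0.0828, 0.0723]
ee_rot: [[0.003, -1.0, -0.008], [-0.999, -0.003, 0.048], [-0.048, 0.008, -0.999]]
wrist_force: [-3.3, 9.9, 1.8]
gripper_width: 0.01
```

Run:
```python
from h import *
for i in range(3):
    state(); r.capture('top')
```

```text
t 20.55 tcp [0.5748 0.0828 0.0723] yawY -179.81 F [-3.35  9.88  1.81] w 0.01 q [ 22.6  26.4 -15.4  -3.7 -47.7 -20. ]
t 20.6 tcp [0.5748 0.0826 0.0723] yawY -179.82 F [-2.42  8.96  0.14] w 0.002 q [ 22.6  26.4 -15.4  -3.7 -47.7 -20. ]
t 20.65 tcp [0.5748 0.0827 0.0723] yawY -179.81 F [-2.33  9.09  1.08] w 0.006 q [ 22.6  26.4 -15.4  -3.7 -47.7 -20. ]
```

Call:
carry_out --steps '[[[0.12,0,0],0],[[0.25,0,0],0]]'

```text
time_s: 20.9
tcp_pos: [0.5748, 0.0822, 0.0723]
ee_rot: [[0.003, -1.0, -0.007], [-0.999, -0.003, 0.051], [-0.051, 0.007, -0.999]]
wrist_force: [-2.8, 12.0, 1.6]
gripper_width: 0.008
```

Run:
```python
from h import *
for i in range(4):
    state(); r.capture('top')
```

```text
t 20.9 tcp [0.5748 0.0822 0.0723] yawY -179.8 F [-2.75 11.96  1.57] w 0.008 q [ 22.5  26.3 -15.4  -3.9 -47.6 -19.7]
t 20.95 tcp [0.5748 0.0822 0.0723] yawY -179.81 F [-2.07 10.79  0.9 ] w 0.009 q [ 22.5  26.3 -15.4  -3.9 -47.6 -19.7]
t 21.0 tcp [0.5747 0.0822 0.0723] yawY -179.81 F [-3.09  8.52  1.34] w 0.004 q [ 22.5  26.3 -15.4  -3.9 -47.6 -19.7]
t 21.05 tcp [0.5747 0.0822 0.0723] yawY -179.8 F [-2.14  9.62  0.67] w 0.004 q [ 22.5  26.3 -15.4  -3.9 -47.6 -19.7]
```

Call:
carry_out --steps '[[[-0.3,0,0],0],[[-1,0,0],0],[[-2.5,0,0],0],[[-4,0,0],0],[[-5,0,0],0],[[-5,0,-2],0],[[-5,0,-5],0],[[-5,0,-9],0],[[-5,0,-13],0],[[-5,0,-15],0],[[-5,0,-15],0]]'

```text
time_s: 22.2
tcp_pos: [0.5775, 0.1256, 0.229]
ee_rot: [[0.004, -1.0, 0.001], [-0.999, -0.004, 0.054], [-0.054, -0.001, -0.999]]
wrist_force: [0.5, 0.1, 0.2]
gripper_width: 0.006
```

Run:
```python
from h import *
state()
im=look('wrist',['push_handle','pivot','core','wound_roll','ball_bearing','die_plate_a'],1)
T=look('scene',['push_handle','pivot','core','core_mid','wound_roll','ball_bearing','die_plate_a'],1)
cv2.imwrite('pics/a10.png',np.vstack([im[:300],cv2.resize(T[130:270,200:499],(640,300))])[:,:,::-1])
```

```text
t 22.2 tcp [0.5775 0.1256 0.229 ] yawY -179.75 F [0.45 0.08 0.2 ] w 0.006 q [ 26.5  18.2  -3.4  -3.  -67.1 -25.1]
wrist push_handle [0.5868 0.0585 0.0866] 0.91
wrist pivot [0.7303 0.0553 0.0443] 0.95
wrist wound_roll [ 0.8015 -0.0685 -0.0052] 0.97
wrist ball_bearing [0.7079 0.1276 0.0008] 0.66
wrist die_plate_a [ 0.4713 -0.0743  0.0041] 0.83
scene push_handle [0.5846 0.0596 0.0853] 0.87
scene pivot [0.7336 0.0593 0.0474] 0.6
scene core [ 0.6389 -0.0337  0.0242] 0.61
scene core_mid [ 0.6415 -0.0343  0.0552] 0.7
scene wound_roll [ 0.8035 -0.0704 -0.0025] 0.83
scene ball_bearing [0.7134 0.1227 0.0026] 0.65
scene die_plate_a [ 0.4738 -0.0775  0.005 ] 0.55
```

View pics/a10.png

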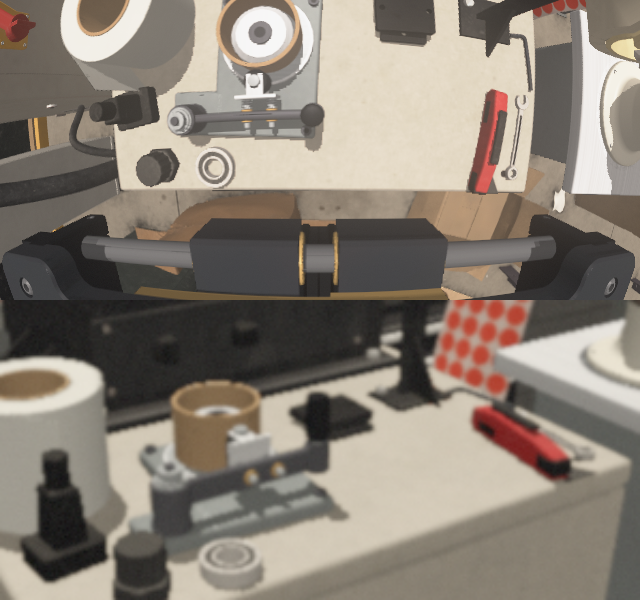

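Core seated, roller bearing on it, gripper clear, and the other things still where they were. Handing in.

```bash
python3 -c "
from station import r
print(r.finish_job())"
```

```text
the job is handed in; nothing more can be done
None
```

The core is on the spindle, flat on the turntable and released. The lay-on arm is swung in with its roller bearing on the core, standing by itself. I handed in at about 22 s; the hand-in gives no verdict.

- **Core:** It slid over the hub with no noticeable side force and met the turntable at the expected height, pressing back with about 4 N. After release, the pictures show it seated and upright.
- **Roller force:** I estimate 6–7 N, not measured directly. The handle push rose from about 7 N to about 11.4 N at the last step, which gives about 7 N. The travel after first contact gives about 6.8 N. Individual force readings varied by about 1 N, so the true figure could be roughly 5–8 N.
- **Other things:** The wound roll, bearing and die plates read the same positions as at the start, within the networks' error of about 4 mm. The gripper was clear with almost no force on it.
- **Checks that disagreed:**
  - Edge fits on the partly hidden core, in the gripper and on the spindle, were up to about 1 cm off, so I used contact force instead.
  - In the held core's overlay the rim sat about 4 mm off the prediction, but this did not affect the fit.
  - In the final wrist picture the network did not report the core; the scene camera found it about 3–5 mm from my measured spindle position.

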